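Pack two levelling wedges head to tail in a sloping tray

TASK

Put the two wooden machine wedges away in the sloping tray: pack them side by side, head to tail (thick end of one beside the thin end of the other, slanted sides together, grip ribs up), so that they fill the tray and both lie flat on its floor. Lower them in rather than dropping them, and leave the roll of tape and the scrubbing brush where they are.

Things in the scene. Friction and masses are not known exactly. Their poses are not given: they have to be found in the camera images.
- tray: Open plywood tray, fixed, leaning 25 degrees to the robot. Inside 84 mm (x) by 160 mm (y), walls 26 mm high, 6 mm thick. Origin: centre of the inner floor. x up the slope, y to the robot's left, z square out of the floor. Only one packing fits: lower wedge with its axes parallel to the tray's, origin near x -19, y -20 mm; upper one turned half round about z, near x 19, y 20 mm
- stand: Plywood stand that carries the tray, fixed to the table, front to the robot but turned up to 17 degrees. Origin: on the table under the tray's origin (62 mm below it). With the tray it takes up about 100 x 172 mm; the wedges in the tray and their ribs stand above its walls
- wedge_1: Loose wooden wedge lying on the table, left of the robot: from above a trapezoid 150 mm long, 36 mm high, 0.15 to 0.25 kg, grip rib on top. Origin: underside, below the rib. y along the length to the thin end: thick end (56 mm wide) at y = -55, thin end (20 mm) at y = +95. Straight side at x = -21; slanted side from x = 35 (thick end) to x = -1 (thin end). z up
- wedge_2: Loose wooden wedge lying on the table, right of the robot: from above a trapezoid 150 mm long, 36 mm high, 0.15 to 0.25 kg, grip rib on top. Origin: underside, below the rib. y along the length to the thin end: thick end (56 mm wide) at y = -55, thin end (20 mm) at y = +95. Straight side at x = -21; slanted side from x = 35 (thick end) to x = -1 (thin end). z up
- wedge_1_rib (a point): Top of that wedge's grip rib, centre, 63 mm above the wedge's origin. The rib is 14 mm thick (wedge x), 32 mm long (wedge y), rises 27 mm from the wedge's upper face and is made to be pinched across its thickness
- wedge_2_rib (a point): Top of that wedge's grip rib, centre, 63 mm above the wedge's origin. The rib is 14 mm thick (wedge x), 32 mm long (wedge y), rises 27 mm from the wedge's upper face and is made to be pinched across its thickness
- masking_tape: Bystander: roll of masking tape lying flat, 96 mm across, 25 mm high, in front of the stand. Origin: centre of its underside.
- scrub_brush: Bystander: wooden scrubbing brush, 56 x 152 x 46 mm, behind and to the right of the stand. Origin: centre of its underside, y along its length.

How it is judged:
By the outcome, as a careful person would: the job done as asked, in the order asked, and still so for the second after the job is handed in, with the robot touching nothing.
It also fails if it takes over 59 s, if anything falls off the work surface, if the arm or the gripper's body presses on something with over 40 N, if the wrist force passes 120 N, or if a joint passes its speed limit or range.

ROBOT

A 6-joint arm with a two-finger parallel gripper is mounted at the origin on a cart in front of the work surface, level with it; the furniture and walls round the work are solid. World frame = base frame: x ahead of the robot, y to its left, z up, the work surface at z = 0. Lengths are in m, angles in rad, forces in N, time in s.
With the tool pointing down it reaches from about 0.325 to 0.9 m from the base axis. Payload 6.1 kg.
Tool frame: the origin (TCP) lies midway between the tips of the shut fingers; the grasp point (between the pads) lies 19 mm behind it; z points along the fingers, y is the line along which they close (so a half turn about z gives the same grasp; the last joint's range is limited). The gripper opens to 85 mm and grips with 20 to 120 N. Pads are 22 mm wide; open, the fingers measure 114 mm over their backs; the gripper's body (76 mm by 85 mm) begins 54 mm behind the grasp point. The pads swing forward as they close: fully open they stand 13 mm farther back than shut.
Start: joints at [-1.375, 0.22, 1.526, -0, 1.395, -0.126], TCP at [0.198, -0.593, 0.231] pointing down, gripper open.
Joint ranges: [-2.98, 2.98], [-0.91, 2.08], [0.09, 2.57], [-1.24, 4.39], [0.2, 2.65], [-2.68, 2.68]. Speed limits (rad/s): [2.57, 2.57, 3.01, 3.14, 3.14, 3.14].

INTERFACE

Orientations are given as a unit quaternion [x, y, z, w].
In Python, from bench import telemetry, eyes, workorder gives the robot as it stands.
- The arm moves only by the tool apply_moves, never from a script. Its arguments are lists of equal length, an entry for each row: "slide": the shift along the world's x, y, z scaled (see below), a list of three; "turn": the turn about the world's z scaled (see below); "claw": the opening, from 0 (shut) to 1 (fully open). In form: {"slide": [[tx, ty, tz], ...], "turn": [turn, ...], "claw": [claw, ...]}. A call has 1 to 8 rows; each row is the pose to reach, as a shift and turn from the pose commanded when the call began, turning the shorter way round; what a row does not reach only later rows make up. The controller multiplies each number of a shift by 600 mm and each number of a turn by pi rad. A row lasts 1/12 s, in which the tool goes at most 41.7 mm and 7.16 degrees, less where a joint would pass 70% of its speed; a pose out of reach is approached as far as the arm can. A call with a number of a shift or a turn outside -1 to 1 is refused whole. A call with a gripper value outside its range is refused whole. The fingers move at their own pace and stop on an object; "squeeze" is the grip in N (left out, the last holds). Time passes only in rows, so rows that repeat a pose let the fingers close. It gives the time, the measured TCP pose, the force, the opening and the grip force at its end, in the units of the state.
- telemetry.sense(): the state, without advancing time (a new reading comes with each control period).
- eyes.snapshot(name): name is "scene" or "side" or "wrist"; returns (picture, depth): 400x640x3 uint8, red, green, blue; 400x640 float32, m along the optical axis (not along the pixel's ray), 0 where there is no reading.
- eyes.camera_params(name): a dict with "fx", "fy", "cx", "cy" (pixels), "R" (3x3) and "t" (3): a world point X has camera coordinates R X + t. Camera axes: x right, y down, z forward; pixel columns grow to the right and rows downward; lengths in m; the calibration is good to about 2 mm. A picture is of the moment at which its call begins: read the wrist's pose just before it. camera_params takes no time and is no camera call; for the wrist camera it gives the pose at the moment of the call.
- workorder.sign_off(): hands the job in; it is judged then, once.
The state is a dict: "time_s": time; "q": joint angles; "joint_velocities": joint speeds; "effort": joint torques, N m; "eef_pos": TCP position; "eef_rot": TCP orientation; "force": force on the tool from outside, world axes, zero at the start; "wrist_torque": the same for the moment, N m; "finger_gap": finger opening in m; "grasp_force": force on a finger pad.
Only numpy, scipy, OpenCV 4.12 (cv2) and the standard library are available. Lean on these libraries where they do the work, as an engineer would, in place of code of your own. Each camera call takes 0.05 s, during which the arm holds its last target. There are 200 camera calls.

## Working session

There is one attempt and no reset: what is moved stays moved. The work goes in short steps, Python scripts to look and compute and a tool call to move; the robot and the scene stay as the last step left them, time stands still between calls to the robot, and variables do not carry over. Pictures are saved under pics/ and viewed, at most 10 in all, crops included, and the job is handed in when it is done.

Besides the shell and the picture viewer there is one more tool, called after ">>>" as name([rows], argument=value, ...), one row to a line, values as JSON. apply_moves: Moves the arm, as the interface text tells. Its arguments: {"type":"object","properties":{"slide":{"type":"array"},"turn":{"type":"array"},"claw":{"type":"array"},"squeeze":{"type":"number"}},"required":["slide","turn","claw"]}

```bash
mkdir -p pics
python3 - <<'E'
from bench import telemetry, eyes
import cv2, numpy as np
print(telemetry.sense())
ims=[]
for n in ["scene","side"]:
    p,d=eyes.snapshot(n); np.savez(f"pics/{n}0.npz",p=p,d=d)
    c=eyes.camera_params(n); print(n,c)
    cv2.imwrite(f"pics/{n}0.png",p[:,:,::-1])
E
```

```text
{'time_s': 0.0, 'q': array([-1.37510064e+00,  2.21218137e-01,  1.52762098e+00, -9.00887121e-06,
        1.39470725e+00, -1.26132107e-01]), 'joint_velocities': array([-0.00125636, -0.00086108,  0.00165636, -0.00037525,  0.00166985,
        0.00098776]), 'effort': array([ 1.92395783e-03, -4.96890807e+01, -3.89394057e+01,  7.47635067e-05,
        1.12849456e-02,  1.61823152e-05]), 'eef_pos': array([ 0.19754282, -0.59231579,  0.23019898]), 'eef_rot': array([ 9.87080673e-01,  1.60221071e-01, -3.84012637e-05, -9.76110621e-04]), 'force': array([ 0.53790628, -0.0433582 , -0.7116564 ]), 'wrist_torque': array([ 0.0259599 , -0.03834722, -0.06140628]), 'grasp_force': 0.0, 'finger_gap': 0.08553789137341926}
scene {'fx': 489.9264556474801, 'fy': 489.9264556474801, 'cx': 323.4322448285897, 'cy': 191.49303866206446, 'R': array([[-0.53540274, -0.84457862,  0.00555558],
       [-0.51254878,  0.31967729, -0.79693172],
       [ 0.6712955 , -0.42952694, -0.60404384]]), 't': array([0.30124848, 0.35066001, 0.86022549])}
side {'fx': 361.50204492934387, 'fy': 361.50204492934387, 'cx': 322.9769394781766, 'cy': 202.73666173219925, 'R': array([[ 0.99997782,  0.00612369,  0.00261754],
       [ 0.00475546, -0.38142588, -0.92438719],
       [-0.00466226,  0.92437914, -0.38144654]]), 't': array([-0.57749982,  0.0675928 ,  0.95957835])}
```

View pics/scene0.png

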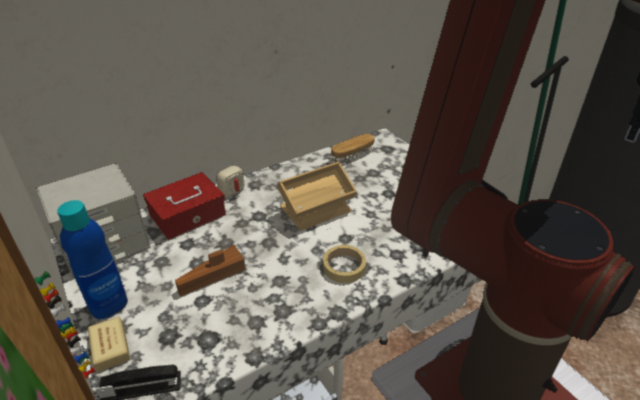

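View pics/side0.png

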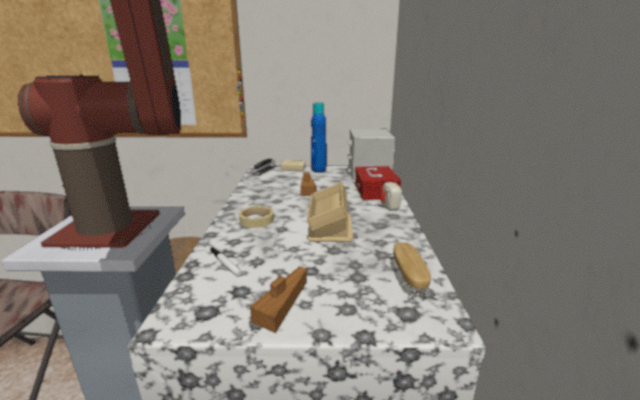

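The scene view shows wedge_1 at about (210,270) with its rib at (216,256), the tray at (318,195) and the tape at (345,263). The side view shows wedge_2 at (280,297) with its rib at (278,286), wedge_1 end-on at (308,184), the tray at (330,212) and the brush at (411,265).

```bash
cat > h.py <<'E'
import numpy as np, cv2
from bench import eyes
def world(p,d,c):
    v,u=np.mgrid[:400,:640]; X=np.dstack([(u-c["cx"])/c["fx"]*d,(v-c["cy"])/c["fy"]*d,d])
    W=(X-c["t"])@c["R"]; W[d<=0]=np.nan; return W
def load(n):
    z=np.load(f"pics/{n}0.npz"); return z["p"],world(z["p"],z["d"],eyes.camera_params(n))
def poly(P,n=4):
    "corner polygon of xy points (mm)"
    h=cv2.convexHull((P[:,:2]*1000).astype(np.float32))
    for e in np.arange(2,40,.5):
        a=cv2.approxPolyDP(h,e,True)[:,0]
        if len(a)<=n: return a.round(1)
def blobs(mask,minarea=60):
    k,l,s,c=cv2.connectedComponentsWithStats(mask.astype(np.uint8))
    return [(l==i,s[i],c[i]) for i in range(1,k) if s[i,4]>minarea]
E
python3 - <<'E'
from h import *
np.set_printoptions(precision=4,suppress=True)
for n in ["scene","side"]:
    p,W=load(n); hsv=cv2.cvtColor(p,cv2.COLOR_RGB2HSV)
    on=(W[...,2]>.008)&(W[...,2]<.16)&(W[...,0]>.2)&(W[...,0]<1.0)&(abs(W[...,1])<.6)
    m=on&(hsv[...,0]>4)&(hsv[...,0]<28)&(hsv[...,1]>70)
    for b,s,c in blobs(m):
        Q=W[b]; print(n,s,c.round(),"hsv",np.median(hsv[b],0),"min",Q.min(0),"max",Q.max(0))
E
```

```text
scene [331 134  44  24 605] [352. 145.] hsv [ 17. 140. 154.] min [ 0.7241 -0.2943  0.0208] max [ 0.7837 -0.1466  0.0494]
scene [ 278  162   78   68 3370] [316. 195.] hsv [ 18. 114. 111.] min [ 0.5344 -0.0839  0.008 ] max [0.6506 0.0922 0.1085]
scene [ 175  245   70   50 1531] [212. 269.] hsv [ 13. 145.  89.] min [0.4949 0.245  0.008 ] max [0.5503 0.3956 0.0646]
scene [323 245  43  36 748] [344. 263.] hsv [ 22.  98. 127.] min [0.3403 0.0083 0.008 ] max [0.4366 0.1048 0.0288]
scene [  88  317   42   54 1584] [108. 343.] hsv [ 22.  93. 187.] min [0.4002 0.5146 0.0081] max [0.4974 0.5824 0.0323]
side [230 127  16  10 158] [238. 131.] hsv [ 16. 119. 129.] min [0.2003 0.5756 0.1219] max [0.2636 0.5969 0.1599]
side [ 301  172   51   69 2245] [327. 211.] hsv [ 19.  92. 161.] min [ 0.5042 -0.0863  0.0081] max [0.651  0.374  0.1069]
side [240 207  33  19 376] [256. 216.] hsv [ 22.  84. 154.] min [0.3493 0.0051 0.0082] max [0.4366 0.0972 0.0264]
side [ 394  243   37   46 1087] [412. 266.] hsv [ 19. 116. 170.] min [ 0.7276 -0.3     0.0279] max [ 0.7811 -0.1567  0.0488]
side [ 250  267   57   64 1780] [278. 299.] hsv [ 15. 152. 124.] min [ 0.4562 -0.3891  0.008 ] max [ 0.5451 -0.2402  0.0648]
```

Run:
```python
from h import *
np.set_printoptions(precision=4,suppress=True)
def pts(n,lo,hi,h1=28,s=60):
    p,W=load(n); hsv=cv2.cvtColor(p,cv2.COLOR_RGB2HSV)
    m=(hsv[...,0]>4)&(hsv[...,0]<h1)&(hsv[...,1]>s)&(W>lo).all(2)&(W<hi).all(2); return W[m]
for nm,n,y0,y1 in [("w1","scene",.22,.42),("w1s","side",.22,.42),("w2","side",-.41,-.22)]:
    T=pts(n,[.42,y0,.031],[.62,y1,.041]); R=pts(n,[.42,y0,.044],[.62,y1,.07]); Rt=pts(n,[.42,y0,.058],[.62,y1,.07])
    print(nm,len(T),"top z",np.median(T[:,2]),"corners",poly(T).tolist())
    print("  rib n",len(R),len(Rt),"rib rect",cv2.minAreaRect((Rt[:,:2]*1000).astype(np.float32)), "z",np.median(Rt[:,2]),Rt[:,2].max())
for n in ["scene","side"]:
    A=pts(n,[.5,-.12,.02],[.70,.12,.13],35,40)
    # floor plane: RANSAC with slope 25deg
    rng=np.random.default_rng(0);best=None
    for _ in range(600):
        a,b,c=A[rng.choice(len(A),3,False)]; N=np.cross(b-a,c-a)
        if np.linalg.norm(N)<1e-6: continue
        N/=np.linalg.norm(N); N*=np.sign(N[2])
        if abs(np.degrees(np.arccos(N[2]))-25)>5: continue
        k=abs((A-a)@N)<.0025
        if best is None or k.sum()>best.sum(): best=k
    F=A[best]; c=F.mean(0); N=np.linalg.svd(F-c)[2][2]; N*=np.sign(N[2])
    yaw=np.arctan2(-N[1],-N[0])
    print(n,"floor n",best.sum(),c,N,"lean",np.degrees(np.arccos(N[2])),"yaw",np.degrees(yaw))
    h=(A-c)@N; ex=np.array([np.cos(yaw)*N[2],np.sin(yaw)*N[2],np.sin(np.arccos(N[2]))]); ey=np.cross(N,ex)
    top=A[(h>.022)&(h<.030)]; q=np.c_[(top-c)@ex,(top-c)@ey]
    print("  rim",len(top),cv2.minAreaRect((q*1000).astype(np.float32)),"hmax",h.max(), "h rim",np.median(h[(h>.02)]))
    r=cv2.minAreaRect((q*1000).astype(np.float32))[0]
    print("  origin",c+ex*r[0]/1000+ey*r[1]/1000)
    r=cv2.minAreaRect((np.c_[(F-c)@ex,(F-c)@ey]*1000).astype(np.float32)); print("  floorrect",r)
```

```text
w1 839 top z 0.035748660302908186 corners [[549.5, 246.8000030517578], [516.7000122070312, 394.0], [498.0, 394.20001220703125], [496.79998779296875, 249.3000030517578]]
  rib n 160 84 rib rect ((517.9373168945312, 300.3829040527344), (16.6844482421875, 31.181196212768555), 8.243986129760742) z 0.061969727885634165 0.06463524283769093
w1s 118 top z 0.03618536063181667 corners [[550.0, 247.39999389648438], [534.0999755859375, 328.29998779296875], [506.70001220703125, 388.1000061035156], [504.70001220703125, 244.89999389648438]]
  rib n 29 12 rib rect ((520.605712890625, 294.6305847167969), (10.041909217834473, 20.469879150390625), 2.8968746662139893) z 0.06227783303730023 0.0646786607130054
w2 970 top z 0.03632852498012229 corners [[545.0999755859375, -242.39999389648438], [529.0999755859375, -240.1999969482422], [456.20001220703125, -359.3999938964844], [498.8999938964844, -389.1000061035156]]
  rib n 193 89 rib rect ((499.5030212402344, -326.1581115722656), (29.158700942993164, 12.243524551391602), 63.30704116821289) z 0.06278748514669727 0.06480951402444692
scene floor n 1247 [0.5938 0.0018 0.0633] [-0.4289  0.0105  0.9033] lean 25.404597469083978 yaw -1.4077244585653303
  rim 470 ((-3.1881141662597656, 2.5972213745117188), (173.80413818359375, 97.5624008178711), 89.8719253540039) hmax 0.031421366918338134 h rim 0.024618296867355654
  origin [0.591  0.0044 0.0619]
  floorrect ((-5.343288421630859, 4.376625061035156), (170.97268676757812, 92.85253143310547), 89.98882293701172)
side floor n 461 [0.5894 0.0181 0.0613] [-0.4194  0.0062  0.9078] lean 24.797145131330428 yaw -0.8448391618511635
  rim 234 ((4.549564361572266, -16.48963165283203), (93.83589172363281, 175.44456481933594), 0.2871188521385193) hmax 0.027486729353052915 h rim 0.024506704739431458
  origin [0.5933 0.0016 0.0632]
  floorrect ((4.4378509521484375, -16.8023681640625), (172.27203369140625, 95.64793395996094), 88.93601989746094)
```

>>> apply_moves([
  [0.42, 0.98, 0.17],
  [0.42, 0.98, 0.17],
  [0.42, 0.98, 0.17],
  [0.42, 0.98, 0.17],
  [0.42, 0.98, 0.17],
  [0.42, 0.98, 0.17],
  [0.42, 0.98, 0.17],
  [0.42, 0.98, 0.17],
], turn=[-0.106, -0.106, -0.106, -0.106, -0.106, -0.106, -0.106, -0.106], claw=[0.7, 0.7, 0.7, 0.7, 0.7, 0.7, 0.7, 0.7])

```text
time_s: 0.77
eef_pos: [0.3274, -0.2883, 0.2837]
eef_rot: [1.0, -0.006, -0.0, -0.0]
force: [0.7, -0.1, 1.0]
finger_gap: 0.0599
grasp_force: 0.0
```

>>> apply_moves([
  [0.2, 0.46, 0.08],
  [0.2, 0.46, 0.08],
  [0.2, 0.46, 0.08],
  [0.2, 0.46, 0.08],
  [0.2, 0.46, 0.08],
  [0.2, 0.46, 0.08],
  [0.2, 0.46, 0.08],
  [0.2, 0.46, 0.08],
], turn=[0, 0, 0, 0, 0, 0, 0, 0], claw=[0.6, 0.6, 0.6, 0.6, 0.6, 0.6, 0.6, 0.6])

```text
time_s: 1.43
eef_pos: [0.4485, -0.0097, 0.3327]
eef_rot: [1.0, -0.003, 0.001, -0.001]
force: [-0.1, -1.1, 0.3]
finger_gap: 0.0512
grasp_force: 0.0
```

Run:
```python
from h import *
from bench import telemetry
s=telemetry.sense(); print(s["eef_pos"],s["eef_rot"],s["q"])
c=eyes.camera_params("wrist"); p,d=eyes.snapshot("wrist"); np.savez("pics/wrist0.npz",p=p,d=d); np.save("pics/c0.npy",c,allow_pickle=True)
cv2.imwrite("pics/wrist0.png",p[:,:,::-1]); print(c)
```

```text
[ 0.44853809 -0.00974428  0.33267136] [ 9.99993020e-01 -3.49360468e-03  9.30678264e-04 -9.42517080e-04] [-0.19949651 -0.26429521  1.8158234   0.00221179  1.58860581  1.37832805]
{'fx': 290.66482936989684, 'fy': 290.66482936989684, 'cx': 322.7829258780235, 'cy': 197.22991735202203, 'R': array([[-0.00701722, -0.99997361, -0.00188102],
       [-0.94854174,  0.00606076,  0.31659411],
       [-0.31657436,  0.00400584, -0.94855924]]), 't': array([-0.00630205,  0.35126793,  0.61904946])}
```

View pics/wrist0.png

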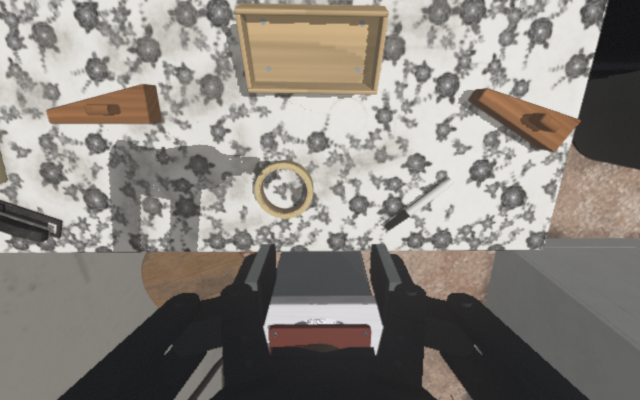

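The wrist view shows the whole work from above: tray with its rim about (237–387, 8–95), wedge_1 at (105,105), wedge_2 at (527,118) and the tape at (284,190).

Run:
```python
from h import *
np.set_printoptions(precision=4,suppress=True)
z=np.load("pics/wrist0.npz"); c=np.load("pics/c0.npy",allow_pickle=True).item(); W=world(z["p"],z["d"],c); p=z["p"]
hsv=cv2.cvtColor(p,cv2.COLOR_RGB2HSV); m=(hsv[...,0]>4)&(hsv[...,0]<35)&(hsv[...,1]>50)
def sel(lo,hi): return W[m&(W>lo).all(2)&(W<hi).all(2)]
print("table z",np.nanmedian(W[150:240,130:500,2]))
for nm,y0,y1 in [("w1",.22,.42),("w2",-.43,-.22)]:
    T=sel([.42,y0,.030],[.62,y1,.042]); R=sel([.42,y0,.056],[.62,y1,.07])
    print(nm,len(T),np.median(T[:,2]),poly(T).tolist()); print("  rib",len(R),np.median(R[:,2]) if len(R) else 0,cv2.minAreaRect((R[:,:2]*1000).astype(np.float32)))
A=sel([.5,-.12,.02],[.70,.12,.13])
yaw=np.radians(-1.1); L=np.radians(25)
ex=np.array([np.cos(yaw)*np.cos(L),np.sin(yaw)*np.cos(L),np.sin(L)]); ey=np.array([-np.sin(yaw),np.cos(yaw),0]); N=np.cross(ex,ey)
O=np.array([.592,.003,.062]); q=np.c_[(A-O)@ex,(A-O)@ey,(A-O)@N]*1000
f=q[(abs(q[:,0])<30)&(abs(q[:,1])<65)]; G=np.c_[f[:,:2],np.ones(len(f))]; print("floor fit z=ax+by+c",np.linalg.lstsq(G,f[:,2],rcond=None)[0],np.std(f[:,2]))
rim=q[(q[:,2]>21)&(q[:,2]<31)]; print("rim rect",len(rim),cv2.minAreaRect(rim[:,:2].astype(np.float32)),"rim z",np.median(rim[:,2]), poly(rim/1000).tolist())
```

```text
table z 0.0008763273127474375
w1 2415 0.03661927896554151 [[551.5, 244.0], [519.7999877929688, 389.8999938964844], [503.1000061035156, 391.29998779296875], [499.0, 245.1999969482422]]
  rib 256 0.06329108579053447 ((519.1586303710938, 298.6885681152344), (32.621910095214844, 12.015352249145508), 89.55296325683594)
w2 2424 0.03663880572697881 [[529.2000122070312, -232.0], [453.8999938964844, -355.8999938964844], [496.1000061035156, -386.20001220703125], [543.9000244140625, -243.3000030517578]]
  rib 279 0.06324388878413997 ((497.24798583984375, -322.759765625), (32.150856018066406, 14.567225456237793), 59.07729721069336)
floor fit z=ax+by+c [-0.0001 -0.0014  0.8877] 0.8275333201674793
rim rect 2535 ((0.22545623779296875, -0.15407562255859375), (171.97181701660156, 95.6975326538086), 89.8389663696289) rim z 26.358888419104403 [[48.20000076293945, 83.5999984741211], [-46.20000076293945, 83.4000015258789], [-45.599998474121094, -84.69999694824219], [47.599998474121094, -83.69999694824219]]
```

>>> apply_moves([
  [0.117, 0.515, -0.15],
  [0.117, 0.515, -0.15],
  [0.117, 0.515, -0.15],
  [0.117, 0.515, -0.15],
  [0.117, 0.515, -0.15],
  [0.117, 0.515, -0.15],
  [0.117, 0.515, -0.15],
  [0.117, 0.515, -0.3],
], turn=[0, 0, 0, 0, 0, 0, 0, 0], claw=[0.7, 0.7, 0.7, 0.7, 0.7, 0.7, 0.7, 0.7])

```text
time_s: 2.15
eef_pos: [0.5161, 0.2782, 0.2175]
eef_rot: [1.0, -0.004, 0.005, -0.003]
force: [1.2, 0.4, 1.2]
finger_gap: 0.06
grasp_force: 0.0
```

>>> apply_moves([
  [0, 0, 0],
  [0, 0, 0],
], turn=[0, 0], claw=[0.7, 0.7])

```text
time_s: 2.32
eef_pos: [0.5105, 0.2724, 0.2095]
eef_rot: [1.0, -0.005, -0.003, 0.002]
force: [0.5, -1.1, 0.4]
finger_gap: 0.0601
grasp_force: 0.0
```

Run:
```python
from bench import telemetry
s=telemetry.sense(); print(s["eef_pos"],s["eef_rot"],s["joint_velocities"].round(3))
```

```text
[0.51054665 0.27240502 0.20948188] [ 0.9999815  -0.00485206 -0.00333177  0.00153535] [-0.03  -0.061 -0.046 -0.003  0.014 -0.002]
```

>>> apply_moves([
  [0.013, 0.045, 0],
  [0.013, 0.045, -0.07],
  [0.013, 0.045, -0.14],
  [0.013, 0.045, -0.2],
  [0.013, 0.045, -0.2],
  [0.013, 0.045, -0.24],
  [0.013, 0.045, -0.28],
  [0.013, 0.045, -0.28],
], turn=[0, 0, 0, 0, 0, 0, 0, 0], claw=[0.7, 0.7, 0.7, 0.7, 0.7, 0.7, 0.7, 0.7])

```text
time_s: 2.98
eef_pos: [0.5196, 0.2982, 0.0439]
eef_rot: [1.0, -0.006, -0.002, 0.001]
force: [-1.1, -0.2, -0.2]
finger_gap: 0.0597
grasp_force: 0.0
```

>>> apply_moves([
  [0, 0, 0],
  [0, 0, 0],
  [0, 0, 0],
  [0, 0, 0],
], turn=[0, 0, 0, 0], claw=[0.7, 0.7, 0.7, 0.7])

```text
time_s: 3.32
eef_pos: [0.5221, 0.3006, 0.0476]
eef_rot: [1.0, -0.006, 0.002, -0.001]
force: [0.3, -0.1, -0.1]
finger_gap: 0.0597
grasp_force: 0.0
```

Run:
```python
from h import *
from bench import telemetry
s=telemetry.sense(); print(s["eef_pos"],s["eef_rot"],s["q"])
p,d=eyes.snapshot("wrist"); cv2.imwrite("pics/wrist1.png",p[:,:,::-1])
```

```text
[0.52209078 0.30058168 0.04757253] [ 9.99981997e-01 -5.68346471e-03  1.78239596e-03 -7.25576446e-04] [ 3.91559768e-01  3.59574075e-01  1.72520703e+00 -4.71697761e-05
  1.05296292e+00  1.97374638e+00]
```

View pics/wrist1.png

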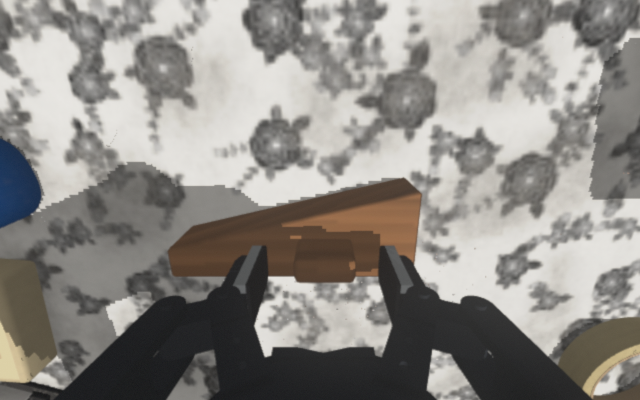

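The rib at (325,260) sits between the open fingers (255 and 390). I'll make a small correction, then close.

>>> apply_moves([
  [-0.006, -0.002, -0.01],
  [-0.006, -0.002, -0.01],
  [-0.006, -0.002, -0.01],
  [-0.006, -0.002, -0.01],
  [-0.006, -0.002, -0.01],
  [-0.006, -0.002, -0.01],
  [-0.006, -0.002, -0.01],
  [-0.006, -0.002, -0.01],
], turn=[0, 0, 0, 0, 0, 0, 0, 0], claw=[0.7, 0.7, 0, 0, 0, 0, 0, 0], squeeze=25)

```text
time_s: 4.03
eef_pos: [0.5169, 0.2989, 0.0389]
eef_rot: [1.0, -0.006, 0.0, -0.0]
force: [0.3, -0.0, 0.1]
finger_gap: 0.0317
grasp_force: 25.5
```

>>> apply_moves([
  [0, 0, 0.05],
  [0, 0, 0.12],
  [0, -0.03, 0.19],
  [0.02, -0.09, 0.25],
  [0.035, -0.16, 0.25],
  [0.05, -0.22, 0.25],
  [0.06, -0.28, 0.25],
  [0.07, -0.34, 0.25],
], turn=[0, 0, 0, 0, 0, 0, 0, 0], claw=[0, 0, 0, 0, 0, 0, 0, 0])

```text
time_s: 4.7
eef_pos: [0.559, 0.0929, 0.1893]
eef_rot: [1.0, -0.005, 0.0, 0.0]
force: [1.0, 1.1, -2.3]
finger_gap: 0.0315
grasp_force: 25.9
```

>>> apply_moves([
  [0.01, -0.06, 0],
  [0.023, -0.12, 0],
  [0.023, -0.186, 0],
  [0.023, -0.186, 0],
  [0.023, -0.186, 0],
  [0.023, -0.186, 0],
], turn=[0, 0, 0, 0, 0, 0], claw=[0, 0, 0, 0, 0, 0])

```text
time_s: 5.2
eef_pos: [0.5722, -0.0167, 0.1884]
eef_rot: [1.0, -0.006, -0.001, -0.0]
force: [0.5, -0.2, -1.8]
finger_gap: 0.0312
grasp_force: 26.1
```

Run:
```python
from h import *
from bench import telemetry
s=telemetry.sense(); print(s["eef_pos"],s["eef_rot"],s["finger_gap"],s["grasp_force"],s["force"])
p,d=eyes.snapshot("side"); np.savez("pics/side1.npz",p=p,d=d)
p2,d2=eyes.snapshot("scene"); np.savez("pics/scene1.npz",p=p2,d=d2)
a=cv2.resize(p[120:280,230:450],(660,480)); 
cv2.imwrite("pics/side1.png",a[:,:,::-1])
z=np.load("pics/scene0.npz"); W=world(z["p"],z["d"],eyes.camera_params("scene"))
m=(W>[.62,-.15,.02]).all(2)&(W<[.9,.3,.3]).all(2)
Q=W[m]
for y in np.arange(-.15,.3,.05):
    k=Q[(Q[:,1]>=y)&(Q[:,1]<y+.05)&(Q[:,0]>.66)]; print(round(y,2),len(k),k.min(0) if len(k) else "", k.max(0) if len(k) else "")
```

```text
[ 0.57221971 -0.01666315  0.18841965] [ 9.99980770e-01 -6.17064934e-03 -5.11391635e-04 -3.49240330e-04] 0.03115520059797019 26.059353947639465 [ 0.51104855 -0.15475248 -1.81816416]
-0.15 1388 [ 0.74208272 -0.14997871  0.02058659] [ 0.8452993  -0.10009433  0.2999345 ]
-0.1 1450 [ 0.83022297 -0.09998265  0.02112709] [ 0.8459536  -0.05003485  0.2999026 ]
-0.05 1516 [ 0.83019438 -0.04998202  0.02005929] [ 8.46457992e-01 -5.62104289e-06  2.99991006e-01]
0.0 1590 [8.31817577e-01 4.94965221e-05 2.00259022e-02] [0.84578002 0.04999656 0.2997947 ]
0.05 1683 [0.8316424  0.05001447 0.02034243] [0.84761218 0.09996973 0.29991701]
0.1 1871 [0.74337305 0.10001109 0.02021329] [0.84648625 0.14998081 0.29959364]
0.15 2213 [0.74283864 0.15000274 0.02000815] [0.84607839 0.19998902 0.29981747]
0.2 2493 [0.6886475  0.20000052 0.02006846] [0.84676557 0.2499986  0.29982043]
0.25 2803 [0.6846784  0.25003392 0.02000951] [0.84507614 0.29996954 0.29990006]
```

View pics/side1.png

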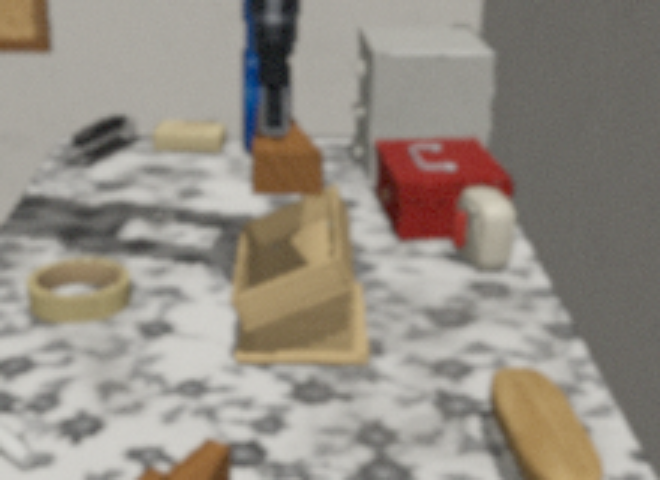

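The crop shows wedge_1 held level over the tray at (285,165). The space behind the stand is clear. Next I lower it to first contact.

>>> apply_moves([
  [0, 0, -0.05],
  [0, 0, -0.1],
  [0, 0, -0.115],
  [0, 0, -0.12],
  [0, 0, -0.125],
  [0, 0, -0.13],
  [0, 0, -0.132],
  [0, 0, -0.132],
], turn=[0, 0, 0, 0, 0, 0, 0, 0], claw=[0, 0, 0, 0, 0, 0, 0, 0], squeeze=20)

```text
time_s: 5.97
eef_pos: [0.5734, -0.0168, 0.1108]
eef_rot: [1.0, -0.006, 0.001, 0.0]
force: [-0.3, 0.6, -2.3]
finger_gap: 0.0313
grasp_force: 26.1
```

>>> apply_moves([
  [0, 0, -0.004],
  [-0.003, 0, -0.008],
  [-0.007, 0, -0.012],
  [-0.011, 0, -0.016],
  [-0.015, 0, -0.02],
  [-0.02, 0, -0.024],
  [-0.02, 0, -0.024],
  [-0.02, 0, -0.024],
], turn=[0, 0, 0, 0, 0, 0, 0, 0], claw=[0, 0, 0, 0, 0, 0, 0, 0], squeeze=20)

```text
time_s: 6.63
eef_pos: [0.5616, -0.0165, 0.0971]
eef_rot: [1.0, -0.006, 0.001, -0.0]
force: [-3.4, 1.0, 5.7]
finger_gap: 0.0314
grasp_force: 28.5
```

Run:
```python
from h import *
from bench import telemetry
s=telemetry.sense(); print(s["eef_pos"],s["finger_gap"],s["grasp_force"],s["force"])
p,d=eyes.snapshot("side"); a=cv2.resize(p[160:250,270:390],(640,480),interpolation=cv2.INTER_CUBIC)
p2,d2=eyes.snapshot("wrist"); b=cv2.resize(p2,(640,400))[:,:]
cv2.imwrite("pics/side2.png",a[:,:,::-1])
```

```text
[ 0.56156283 -0.01650611  0.09712495] 0.031355930047376565 28.549972772598267 [-3.36858258  1.00791429  5.6820524 ]
```

View pics/side2.png

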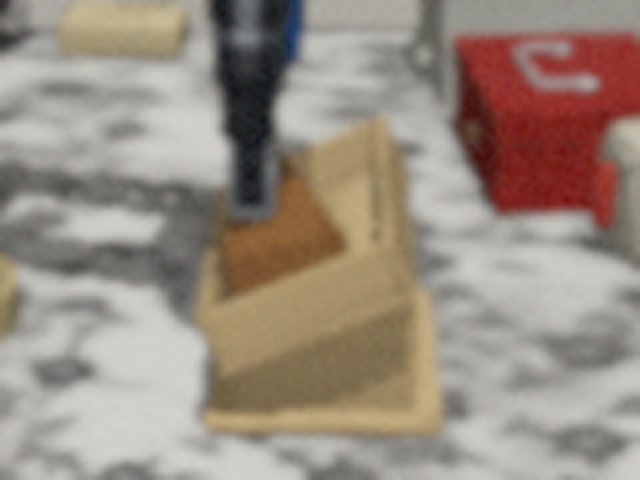

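The crop shows wedge_1 touching the tray floor, held at (255,210), with its top edge (225,228)–(345,245) not clearly tilted. I'll measure its tilt from depth.

```bash
cat >> h.py <<'E'
OT=np.array([.592,.003,.0625]); _y=np.radians(-1.1); _l=np.radians(25)
EX=np.array([np.cos(_y)*np.cos(_l),np.sin(_y)*np.cos(_l),np.sin(_l)]); EY=np.array([-np.sin(_y),np.cos(_y),0]); EN=np.cross(EX,EY)
def brown(n,lo,hi,tag=None,smin=120,vmax=255):
    "points of wedge colour in a world box, camera n, picture now"
    c=eyes.camera_params(n); p,d=eyes.snapshot(n); W=world(p,d,c); h=cv2.cvtColor(p,cv2.COLOR_RGB2HSV)
    m=(h[...,0]>4)&(h[...,0]<17)&(h[...,1]>smin)&(h[...,2]<vmax)&(W>lo).all(2)&(W<hi).all(2)
    if tag: np.savez(f"pics/{tag}.npz",p=p,d=d,W=W)
    return W[m]
def planes(A,tol=.002,k=3):
    rng=np.random.default_rng(0)
    for _ in range(k):
        if len(A)<30: return
        best=np.zeros(len(A),bool)
        for _ in range(500):
            a,b,c=A[rng.choice(len(A),3,False)]; N=np.cross(b-a,c-a); l=np.linalg.norm(N)
            if l<1e-7: continue
            q=abs((A-a)@(N/l))<tol
            if q.sum()>best.sum(): best=q
        F=A[best]; c=F.mean(0); N=np.linalg.svd(F-c)[2][2]; N*=np.sign(N[2]); A=A[~best]
        print("plane n",len(F),"c",c.round(4),"N",N.round(3),"pitch(deg, + = far side up)",np.degrees(np.arctan2(-N[0],N[2])).round(1))
E
python3 - <<'E'
from h import *
for n in ["scene","side","wrist"]:
    A=brown(n,[.5,-.12,.06],[.68,.12,.18]); print(n,len(A)); planes(A)
E
```

```text
scene 908
plane n 394 c [0.5523 0.0056 0.0779] N [0.972 0.002 0.236] pitch(deg, + = far side up) -76.4
plane n 263 c [0.5621 0.0133 0.094 ] N [-0.251  0.02   0.968] pitch(deg, + = far side up) 14.6
plane n 94 c [0.558  0.0053 0.0951] N [1.    0.015 0.009] pitch(deg, + = far side up) -89.5
side 266
plane n 155 c [ 0.576  -0.0481  0.0989] N [-0.252  0.002  0.968] pitch(deg, + = far side up) 14.6
plane n 98 c [ 0.575  -0.071   0.0895] N [-0.007  0.999  0.046] pitch(deg, + = far side up) 9.2
wrist 10218
plane n 7009 c [ 0.5799 -0.0353  0.1001] N [-0.244  0.017  0.97 ] pitch(deg, + = far side up) 14.1
plane n 2448 c [ 0.5925 -0.0111  0.0872] N [0.942 0.23  0.246] pitch(deg, + = far side up) -75.4
plane n 736 c [ 0.5737 -0.0189  0.1061] N [ 0.971 -0.013  0.238] pitch(deg, + = far side up) -76.2
```

Wedge_1 is already pitched 14.4° the right way and pivoting as planned, so I continue the roll.

>>> apply_moves([
  [-0.004, 0, -0.003],
  [-0.008, 0, -0.006],
  [-0.012, 0, -0.009],
  [-0.016, 0, -0.012],
  [-0.018, 0, -0.015],
  [-0.018, 0, -0.017],
  [-0.018, 0, -0.017],
], turn=[0, 0, 0, 0, 0, 0, 0], claw=[0, 0, 0, 0, 0, 0, 0])

```text
time_s: 7.47
eef_pos: [0.5494, -0.0174, 0.0861]
eef_rot: [1.0, -0.006, -0.001, 0.0]
force: [-6.3, -1.8, 11.7]
finger_gap: 0.0315
grasp_force: 29.4
```

Run:
```python
from h import *
from bench import telemetry
s=telemetry.sense(); print(s["eef_pos"],s["grasp_force"],s["force"])
A=brown("wrist",[.5,-.12,.06],[.68,.12,.18]); planes(A)
q=(A-OT)@np.c_[EX,EY,EN]*1000
R=q[q[:,2]>52]; print("rib",len(R),cv2.minAreaRect(R[:,:2].astype(np.float32)),R.max(0)); T=q[(q[:,2]>32)&(q[:,2]<42)]; print("top",len(T),np.median(T[:,2]),poly(T/1000).tolist())
```

```text
[ 0.54939453 -0.01735101  0.08609139] 29.36801254749298 [-6.31662891 -1.83214031 11.67115836]
plane n 7833 c [ 0.5853 -0.0163  0.0837] N [0.871 0.232 0.433] pitch(deg, + = far side up) -63.6
plane n 5062 c [ 0.5684 -0.0415  0.0921] N [-0.419  0.007  0.908] pitch(deg, + = far side up) 24.8
plane n 942 c [ 0.5628 -0.0202  0.0984] N [ 0.911 -0.014  0.412] pitch(deg, + = far side up) -65.6
rib 28 ((-10.562027931213379, -22.75562286376953), (1.9717620611190796, 27.431610107421875), 0.2015593945980072) [-9.54855782 -9.04184049 55.44994439]
top 7103 36.26971054184846 [[15.0, -74.69999694824219], [-13.199999809265137, 46.400001525878906], [-26.0, 70.30000305175781], [-34.400001525878906, -73.80000305175781]]
```

Wedge_1 lies flat at 24.8° and is within 1 mm of its target. Release and rise.

>>> apply_moves([
  [0, 0, 0],
  [0, 0, 0],
  [0, 0, 0],
  [0, 0, 0],
  [0, 0, 0.02],
  [0, 0, 0.07],
  [0, 0, 0.13],
  [-0.02, -0.03, 0.19],
], turn=[0, 0, 0, 0, 0, 0, 0, 0], claw=[0.55, 0.55, 0.55, 0.55, 0.55, 0.6, 0.6, 0.7])

```text
time_s: 8.18
eef_pos: [0.5383, -0.0326, 0.2003]
eef_rot: [1.0, -0.004, -0.0, -0.001]
force: [1.1, 0.1, 1.4]
finger_gap: 0.0595
grasp_force: 0.0
```

Run:
```python
from h import *
from bench import telemetry
s=telemetry.sense(); print(s["eef_pos"],s["eef_rot"],s["q"])
A=brown("wrist",[.5,-.12,.06],[.68,.12,.18]); planes(A)
q=(A-OT)@np.c_[EX,EY,EN]*1000
R=q[q[:,2]>58]; print("rib",len(R),cv2.minAreaRect(R[:,:2].astype(np.float32)),R.max(0)); T=q[(q[:,2]>32)&(q[:,2]<42)]; print("top",len(T),np.median(T[:,2]),poly(T/1000).tolist())
```

```text
[ 0.53828417 -0.0326337   0.20029868] [ 9.99989595e-01 -4.48441819e-03 -1.89587930e-04 -8.14297664e-04] [-2.07774689e-01  4.04565836e-02  1.78399445e+00  1.56841708e-03
  1.31784209e+00  1.37159746e+00]
plane n 2988 c [ 0.567 -0.012  0.091] N [-0.41   0.013  0.912] pitch(deg, + = far side up) 24.2
plane n 780 c [0.5789 0.0192 0.0774] N [0.882 0.232 0.41 ] pitch(deg, + = far side up) -65.1
plane n 212 c [ 0.5529 -0.0183  0.1137] N [-0.121  0.012  0.993] pitch(deg, + = far side up) 7.0
rib 212 ((-14.410686492919922, -22.110157012939453), (7.935503959655762, 27.96354103088379), 0.9107392430305481) [-10.51892812  -8.10622678  64.67242494]
top 3057 36.31029166588342 [[14.699999809265137, -73.5], [-17.399999618530273, 60.29999923706055], [-35.5, 28.0], [-26.600000381469727, -68.30000305175781]]
```

>>> apply_moves([
  [-0.067, -0.487, 0],
  [-0.067, -0.487, 0],
  [-0.067, -0.487, 0],
  [-0.067, -0.487, 0],
  [-0.067, -0.487, 0],
  [-0.067, -0.487, 0],
  [-0.067, -0.487, 0],
  [-0.067, -0.487, 0],
], turn=[-0.03, -0.06, -0.1, -0.14, -0.169, -0.169, -0.169, -0.169], claw=[0.7, 0.7, 0.7, 0.7, 0.7, 0.7, 0.7, 0.7])

```text
time_s: 8.9
eef_pos: [0.4961, -0.3335, 0.1996]
eef_rot: [0.963, -0.27, 0.001, 0.002]
force: [0.0, 1.2, -0.2]
finger_gap: 0.0596
grasp_force: 0.0
```

Run:
```python
from h import *
from bench import telemetry
s=telemetry.sense(); print(s["eef_pos"],s["eef_rot"],"toolY",np.degrees(2*np.arctan2(s["eef_rot"][1],s["eef_rot"][0]))-90)
A=brown("wrist",[.40,-.45,.03],[.62,-.2,.08],smin=90); T=A[A[:,2]<.042]; R=A[A[:,2]>.057]
print(len(T),np.median(T[:,2]),poly(T).tolist()); print(len(R),np.median(R[:,2]),cv2.minAreaRect((R[:,:2]*1000).astype(np.float32)))
```

```text
[ 0.49605235 -0.33349478  0.19959524] [ 9.62769795e-01 -2.70316096e-01  6.09640583e-04  1.77745812e-03] toolY -121.36621128081906
3891 0.03663112772959128 [[531.0999755859375, -235.60000610351562], [455.6000061035156, -357.5], [499.0, -386.6000061035156], [543.2000122070312, -248.8000030517578]]
435 0.06317561082288159 ((497.6797180175781, -323.70416259765625), (31.6679744720459, 14.218988418579102), 59.40202713012695)
```

>>> apply_moves([
  [0.003, 0.015, 0],
  [0.003, 0.015, -0.06],
  [0.003, 0.015, -0.12],
  [0.003, 0.015, -0.17],
  [0.003, 0.015, -0.2],
  [0.003, 0.015, -0.24],
  [0.003, 0.015, -0.25],
  [0.003, 0.015, -0.25],
], turn=[0, 0, 0, 0, 0, 0, 0, 0], claw=[0.7, 0.7, 0.7, 0.7, 0.7, 0.7, 0.7, 0.7])

```text
time_s: 9.62
eef_pos: [0.4986, -0.3143, 0.0468]
eef_rot: [0.964, -0.267, -0.002, -0.001]
force: [0.0, 0.4, -0.4]
finger_gap: 0.0597
grasp_force: 0.0
```

>>> apply_moves([
  [0, 0, 0],
  [0, 0, 0],
  [0, 0, 0],
], turn=[0, 0, 0], claw=[0.7, 0.7, 0.7])

```text
time_s: 9.87
eef_pos: [0.5009, -0.3183, 0.051]
eef_rot: [0.964, -0.268, 0.002, 0.001]
force: [0.8, 0.7, -0.7]
finger_gap: 0.0593
grasp_force: 0.0
```

>>> apply_moves([
  [-0.005, -0.01, -0.01],
  [-0.005, -0.01, -0.019],
  [-0.005, -0.01, -0.019],
  [-0.005, -0.01, -0.019],
  [-0.005, -0.01, -0.019],
], turn=[0, 0, 0, 0, 0], claw=[0.7, 0.7, 0.7, 0.7, 0.7])

```text
time_s: 10.28
eef_pos: [0.4963, -0.3238, 0.0372]
eef_rot: [0.963, -0.268, -0.0, -0.0]
force: [-0.8, 0.0, 0.9]
finger_gap: 0.0594
grasp_force: 0.0
```

>>> apply_moves([
  [0.002, 0, 0.003],
  [0.002, 0, 0.003],
  [0.002, 0, 0.003],
  [0.002, 0, 0.003],
  [0.002, 0, 0.003],
  [0.002, 0, 0.003],
  [0.002, 0, 0.003],
  [0.002, 0, 0.003],
], turn=[0, 0, 0, 0, 0, 0, 0, 0], claw=[0.7, 0, 0, 0, 0, 0, 0, 0], squeeze=20)

```text
time_s: 10.95
eef_pos: [0.4981, -0.3239, 0.0396]
eef_rot: [0.963, -0.268, 0.0, 0.0]
force: [0.6, 0.4, 2.8]
finger_gap: 0.0316
grasp_force: 21.0
```

>>> apply_moves([
  [0, 0, 0.05],
  [0, 0, 0.1],
  [0, 0, 0.17],
  [0, 0, 0.23],
  [0, 0.03, 0.29],
  [0, 0.08, 0.35],
  [0, 0.13, 0.35],
  [0, 0.18, 0.35],
], turn=[0, 0.03, 0.06, 0.1, 0.14, 0.18, 0.22, 0.25], claw=[0, 0, 0, 0, 0, 0, 0, 0], squeeze=40)

```text
time_s: 11.62
eef_pos: [0.4986, -0.2156, 0.2523]
eef_rot: [0.992, 0.124, 0.002, 0.002]
force: [1.1, 0.2, -2.1]
finger_gap: 0.0311
grasp_force: 41.1
```

>>> apply_moves([
  [0, 0.02, 0],
  [0, 0.04, 0],
  [0, 0.06, 0],
  [0, 0.08, 0],
  [0, 0.1, 0],
  [0, 0.12, 0],
  [0, 0.12, 0],
  [0, 0.12, 0],
], turn=[0.038, 0.076, 0.114, 0.152, 0.19, 0.228, 0.266, 0.3], claw=[0, 0, 0, 0, 0, 0, 0, 0])

```text
time_s: 12.28
eef_pos: [0.4971, -0.1429, 0.2482]
eef_rot: [0.827, 0.562, -0.001, -0.001]
force: [-0.4, 0.4, -2.5]
finger_gap: 0.0311
grasp_force: 41.0
```

>>> apply_moves([
  [0, 0.02, 0],
  [0, 0.04, 0],
  [0, 0.06, 0],
  [0, 0.08, 0],
  [0, 0.1, 0],
  [0, 0.12, 0],
  [0, 0.12, 0],
  [0, 0.12, 0],
], turn=[0.038, 0.076, 0.114, 0.152, 0.19, 0.228, 0.266, 0.3], claw=[0, 0, 0, 0, 0, 0, 0, 0])

```text
time_s: 12.95
eef_pos: [0.497, -0.071, 0.2482]
eef_rot: [0.482, 0.876, -0.0, -0.001]
force: [0.9, -0.2, -1.4]
finger_gap: 0.031
grasp_force: 41.0
```

Run:
```python
from bench import telemetry
import numpy as np
s=telemetry.sense(); print(s["eef_pos"],s["eef_rot"],s["q"],s["finger_gap"],s["grasp_force"])
```

```text
[ 0.49703585 -0.07098792  0.24821857] [ 4.82134129e-01  8.76096876e-01 -3.10056893e-04 -9.21761597e-04] [-2.98901443e-01 -8.70910629e-02  1.81794900e+00 -2.36365679e-04
  1.41266569e+00 -8.63481735e-01] 0.030995633559588925 41.01422309875488
```

>>> apply_moves([
  [0.02, 0.02, 0],
  [0.04, 0.04, 0],
  [0.07, 0.06, 0],
  [0.1, 0.08, 0],
  [0.13, 0.1, 0],
  [0.16, 0.13, 0],
  [0.185, 0.157, 0],
  [0.185, 0.157, 0],
], turn=[0.039, 0.078, 0.117, 0.156, 0.195, 0.234, 0.273, 0.31], claw=[0, 0, 0, 0, 0, 0, 0, 0])

```text
time_s: 13.62
eef_pos: [0.61, 0.0251, 0.2477]
eef_rot: [0.016, 1.0, 0.001, -0.001]
force: [-0.1, -0.3, -1.5]
finger_gap: 0.0312
grasp_force: 41.1
```

>>> apply_moves([
  [0, 0, 0],
  [0, 0, -0.03],
  [0, 0, -0.06],
  [0, 0, -0.06],
  [0, 0, -0.06],
], turn=[0.004, 0.004, 0.004, 0.004, 0.004], claw=[0, 0, 0, 0, 0])

```text
time_s: 14.03
eef_pos: [0.6071, 0.022, 0.2115]
eef_rot: [0.015, 1.0, 0.0, -0.002]
force: [0.6, -0.0, -1.0]
finger_gap: 0.0311
grasp_force: 41.0
```

Run:
```python
from h import *
from bench import telemetry
s=telemetry.sense(); print(s["eef_pos"],"toolY",np.degrees(2*np.arctan2(s["eef_rot"][1],s["eef_rot"][0]))-90)
A=brown("wrist",[.48,-.14,.165],[.76,.18,.27],smin=90); planes(A,k=2)
T=A[abs(A[:,2]-(s["eef_pos"][2]-.0396+.036))<.006]; print(len(T),poly(T).tolist())
```

```text
[0.60714757 0.02201882 0.21154732] toolY 88.30806941432573
plane n 10733 c [0.6001 0.0118 0.2083] N [-0.005 -0.002  1.   ] pitch(deg, + = far side up) 0.3
plane n 4162 c [0.5875 0.0055 0.192 ] N [-0.978 -0.21   0.003] pitch(deg, + = far side up) 89.8
11653 [[574.0999755859375, 76.5999984741211], [603.0, -68.9000015258789], [622.9000244140625, -74.19999694824219], [625.7000122070312, 75.0]]
```

>>> apply_moves([
  [0.001, 0.002, -0.04],
  [0.001, 0.002, -0.07],
  [0.001, 0.002, -0.09],
  [0.001, 0.002, -0.096],
  [0.001, 0.002, -0.102],
  [0.001, 0.002, -0.105],
  [0.001, 0.002, -0.105],
  [0.001, 0.002, -0.105],
], turn=[0, 0, 0, 0, 0, 0, 0, 0], claw=[0, 0, 0, 0, 0, 0, 0, 0], squeeze=20)

```text
time_s: 14.75
eef_pos: [0.61, 0.0235, 0.1514]
eef_rot: [0.014, 1.0, -0.0, 0.001]
force: [-0.0, -0.1, -1.7]
finger_gap: 0.031
grasp_force: 41.0
```

>>> apply_moves([
  [0, 0, -0.006],
  [0, 0, -0.011],
  [-0.004, 0, -0.014],
  [-0.009, 0, -0.017],
  [-0.014, 0, -0.02],
  [-0.019, 0, -0.022],
  [-0.024, 0, -0.024],
  [-0.024, 0, -0.024],
], turn=[0, 0, 0, 0, 0, 0, 0, 0], claw=[0, 0, 0, 0, 0, 0, 0, 0])

```text
time_s: 15.42
eef_pos: [0.5985, 0.0238, 0.1401]
eef_rot: [0.013, 1.0, 0.0, 0.005]
force: [1.2, 1.0, 10.9]
finger_gap: 0.031
grasp_force: 44.0
```

Run:
```python
from h import *
from bench import telemetry
s=telemetry.sense(); print(s["eef_pos"],s["grasp_force"],s["force"])
A=brown("wrist",[.48,-.14,.115],[.76,.18,.27],smin=90); planes(A,k=2)
```

```text
[0.59848656 0.02381988 0.14012287] 43.99808049201965 [ 1.16534623  0.99066306 10.92202711]
plane n 10415 c [0.5968 0.0122 0.1372] N [-0.211  0.004  0.978] pitch(deg, + = far side up) 12.2
plane n 1743 c [0.5953 0.0234 0.1641] N [-0.304  0.008  0.953] pitch(deg, + = far side up) 17.7
```

>>> apply_moves([
  [-0.004, 0, -0.002],
  [-0.008, 0, -0.004],
  [-0.012, 0, -0.006],
  [-0.016, 0, -0.008],
  [-0.019, 0, -0.01],
  [-0.019, 0, -0.011],
  [-0.019, 0, -0.011],
], turn=[0, 0, 0, 0, 0, 0, 0], claw=[0, 0, 0, 0, 0, 0, 0])

```text
time_s: 16.05
eef_pos: [0.5864, 0.0236, 0.133]
eef_rot: [0.013, 1.0, -0.0, 0.004]
force: [-1.6, 1.4, 11.4]
finger_gap: 0.0313
grasp_force: 45.0
```

```bash
cat > m.py <<'E'
from h import *
from bench import telemetry
s=telemetry.sense(); print(s["eef_pos"],s["grasp_force"],s["force"],"toolY",np.degrees(2*np.arctan2(s["eef_rot"][1],s["eef_rot"][0]))-90)
A=brown("wrist",[.48,-.14,.10],[.76,.18,.27],smin=90); planes(A,k=2)
E
python3 m.py
```

```text
[0.58639314 0.02361126 0.13296626] 45.03481686115265 [-1.58426452  1.38960042 11.44029495] toolY 88.46530980937621
plane n 10682 c [0.5854 0.0087 0.1292] N [-0.409  0.001  0.913] pitch(deg, + = far side up) 24.1
plane n 1781 c [0.5838 0.0234 0.1575] N [-0.379  0.023  0.925] pitch(deg, + = far side up) 22.3
```

>>> apply_moves([
  [0, 0, 0.015],
  [0, 0, 0.035],
  [-0.01, 0, 0.035],
  [-0.02, 0, 0.03],
  [-0.027, 0, 0.025],
  [-0.027, 0, 0.025],
  [-0.027, 0, 0.025],
  [-0.027, 0, 0.025],
], turn=[0, 0, 0, 0, 0, 0, 0, 0], claw=[0, 0, 0, 0, 0, 0, 0, 0])

```text
time_s: 16.77
eef_pos: [0.5669, 0.0236, 0.1437]
eef_rot: [0.013, 1.0, 0.0, -0.0]
force: [1.1, 0.7, -1.7]
finger_gap: 0.0308
grasp_force: 43.4
```

```bash
cat > m2.py <<'E'
from h import *
from bench import telemetry
s=telemetry.sense(); print(s["eef_pos"],s["force"],"toolY",np.degrees(2*np.arctan2(s["eef_rot"][1],s["eef_rot"][0]))-90)
A=brown("wrist",[.48,-.14,.05],[.76,.18,.27],tag="w",smin=90); q=(A-OT)@np.c_[EX,EY,EN]*1000
h,e=np.histogram(q[:,2],np.arange(20,120,2)); print("z hist",[(int(a),int(b)) for a,b in zip(e,h) if b>250])
z0=e[:-1][(e[:-1]>44)|(h>0)]; 
import sys
zt=float(sys.argv[1]) if len(sys.argv)>1 else e[:-1][e[:-1]>44][h[e[:-1]>44].argmax()]+1
T=q[abs(q[:,2]-zt)<4]; print("top",len(T),np.median(T[:,2]),poly(T/1000).tolist(),"extent",T[:,:2].min(0),T[:,:2].max(0))
G=np.c_[T[:,:2],np.ones(len(T))]; print("tilt vs tray deg (x,y)",np.degrees(np.linalg.lstsq(G,T[:,2],rcond=None)[0][:2]))
for n,Ts in (("straight(up) edge",1),):
    b=[(y,T[abs(T[:,1]-y)<4][:,0].max(),T[abs(T[:,1]-y)<4][:,0].min()) for y in range(-50,80,15) if (abs(T[:,1]-y)<4).sum()>5]; print("y, xmax, xmin",np.round(b,1).tolist())
L=q[(abs(q[:,2]-36)<3)]
if zt>44 and len(L)>50: print("lower",poly(L/1000).tolist())
E
python3 m2.py
```

```text
[0.56693177 0.0236213  0.14365251] [ 1.06773626  0.68458641 -1.66019739] toolY 88.45355408932932
z hist [(34, 3927), (36, 4869), (62, 803), (78, 1760), (80, 5480), (82, 2608), (106, 1238), (108, 512)]
top 9965 81.16515328851314 [[35.900001525878906, -73.80000305175781], [33.599998474121094, 72.5], [-15.600000381469727, 73.0], [18.0, -71.30000305175781]] extent [-15.8967589  -74.62888304] [38.08538749 74.40501055]
tilt vs tray deg (x,y) [-4.00924488  0.01420701]
y, xmax, xmin [[-50.0, 33.7, 11.7], [-35.0, 32.8, 7.8], [-20.0, 30.0, 4.5], [-5.0, 7.8, 1.0], [10.0, 38.0, -2.3], [25.0, 38.0, -6.2], [40.0, 37.4, -9.6], [55.0, 25.6, -13.7], [70.0, 33.6, -15.9]]
lower [[15.300000190734863, -75.19999694824219], [-20.0, 71.0], [-38.20000076293945, 72.69999694824219], [-37.599998474121094, -74.0999984741211]]
```

Run:
```python
from h import *
z=np.load("pics/w.npz"); W=z["W"]; h=cv2.cvtColor(z["p"],cv2.COLOR_RGB2HSV)
q=(W-OT)@np.c_[EX,EY,EN]*1000
m=(h[...,0]>4)&(h[...,0]<17)&(h[...,1]>90)&(q[...,2]>70)&(q[...,2]<95)&(abs(q[...,1])<90)
planes(W[m],tol=.0012,k=2)
cv2.imwrite("pics/w.png",z["p"][:,:,::-1])
```

```text
plane n 8867 c [0.5702 0.0124 0.1418] N [-0.35   0.008  0.937] pitch(deg, + = far side up) 20.5
plane n 608 c [0.5595 0.005  0.1335] N [0.946 0.212 0.244] pitch(deg, + = far side up) -75.6
```

View pics/w.png

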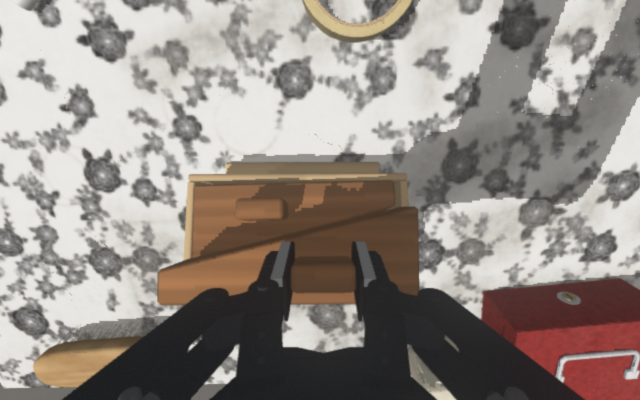

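The view shows wedge_2 (160–418, 207–305) parallel above wedge_1 (190–400, 180–260), with its rib between the fingers. I insert along the tray normal, shifted about 3 mm uphill.

>>> apply_moves([
  [0.006, 0, 0],
  [0.009, 0, -0.006],
  [0.012, 0, -0.012],
  [0.015, 0, -0.019],
  [0.018, 0, -0.026],
  [0.021, 0, -0.033],
  [0.024, 0, -0.039],
  [0.024, 0, -0.039],
], turn=[0, 0, 0, 0, 0, 0, 0, 0], claw=[0, 0, 0, 0, 0, 0, 0, 0])

```text
time_s: 17.48
eef_pos: [0.5813, 0.0237, 0.1195]
eef_rot: [0.013, 1.0, 0.0, -0.001]
force: [-0.5, 0.9, -1.7]
finger_gap: 0.0313
grasp_force: 43.4
```

```bash
python3 m2.py 52
```

```text
[0.58131161 0.02366815 0.11954239] [-0.5165813   0.88481702 -1.69833681] toolY 88.45469914968683
z hist [(34, 5298), (36, 6505), (50, 1697), (52, 5547), (54, 2745), (60, 271), (62, 1110), (78, 1172), (80, 584)]
top 10106 53.208873102278844 [[-12.100000381469727, 74.5], [-23.299999237060547, -6.400000095367432], [39.0, -73.9000015258789], [36.20000076293945, 72.5]] extent [-23.342849   -74.20052355] [40.99898116 75.15299967]
tilt vs tray deg (x,y) [-3.50385892  0.07301452]
y, xmax, xmin [[-50.0, 36.8, 14.5], [-35.0, 35.5, -10.5], [-20.0, 32.8, -10.9], [-5.0, 10.6, -23.3], [10.0, 40.9, 0.0], [25.0, 41.0, -3.4], [40.0, 40.9, -6.8], [55.0, 28.0, -10.2], [70.0, 36.2, -13.7]]
lower [[15.699999809265137, -75.80000305175781], [-14.600000381469727, 71.4000015258789], [-36.599998474121094, 72.80000305175781], [-37.79999923706055, -74.19999694824219]]
```

>>> apply_moves([
  [0.003, 0, -0.006],
  [0.006, 0, -0.012],
  [0.008, 0, -0.017],
  [0.01, 0, -0.021],
  [0.01, 0, -0.023],
  [0.01, 0, -0.023],
], turn=[0, 0, 0, 0, 0, 0], claw=[0, 0, 0, 0, 0, 0])

```text
time_s: 18.03
eef_pos: [0.5875, 0.0236, 0.1065]
eef_rot: [0.013, 1.0, 0.0, -0.0]
force: [-1.0, -0.2, -0.9]
finger_gap: 0.0312
grasp_force: 43.4
```

```bash
python3 m2.py 40
```

```text
[0.58747031 0.02364955 0.10652681] [-0.96490317 -0.2007595  -0.89545866] toolY 88.45911564351701
z hist [(34, 6207), (36, 10165), (38, 5577), (40, 1894), (60, 342), (62, 1480), (64, 1448), (66, 307)]
top 17687 37.49822020446405 [[34.900001525878906, 73.5999984741211], [-38.0, 70.19999694824219], [-36.20000076293945, -74.4000015258789], [40.599998474121094, -72.4000015258789]] extent [-38.89932391 -75.51178963] [41.1812724  75.09362399]
tilt vs tray deg (x,y) [1.64252128 0.76677419]
y, xmax, xmin [[-50.0, 37.2, -36.7], [-35.0, 35.6, -37.1], [-20.0, 33.5, -37.5], [-5.0, 10.7, -38.1], [10.0, 40.6, -38.0], [25.0, 41.2, -38.5], [40.0, 40.8, -38.9], [55.0, 28.3, -38.2], [70.0, 36.3, -38.7]]
```

>>> apply_moves([
  [-0.001, 0, -0.002],
  [-0.002, 0, -0.004],
  [-0.004, 0, -0.006],
  [-0.006, 0, -0.008],
  [-0.006, 0, -0.01],
  [-0.006, 0, -0.01],
], turn=[0, 0, 0, 0, 0, 0], claw=[0, 0, 0, 0, 0, 0])

```text
time_s: 18.58
eef_pos: [0.5863, 0.0236, 0.1045]
eef_rot: [0.013, 1.0, -0.0, 0.003]
force: [-4.3, 0.1, 12.6]
finger_gap: 0.0311
grasp_force: 45.2
```

```bash
python3 m2.py 37
python3 - <<'E'
from h import *
z=np.load("pics/w.npz"); W=z["W"]; q=(W-OT)@np.c_[EX,EY,EN]*1000
for n,m in (("upper",q[...,0]>22),("lower",q[...,0]<-25)):
    k=m&(abs(q[...,2]-37)<6)&(abs(q[...,1])<70)&(abs(q[...,0])<40); print(n); planes(W[k],tol=.0012,k=1)
E
```

```text
[0.58633494 0.02359194 0.10446275] [-4.2546928   0.13221532 12.55451505] toolY 88.46205598861488
z hist [(34, 7107), (36, 13817), (38, 3096), (60, 401), (62, 2262), (64, 934)]
top 24265 36.48163176615955 [[32.0, 74.19999694824219], [-39.79999923706055, 70.5], [-35.5, -76.4000015258789], [39.5, -72.80000305175781]] extent [-40.29315884 -77.2928064 ] [39.82105009 75.10938658]
tilt vs tray deg (x,y) [0.97766743 0.3683027 ]
y, xmax, xmin [[-50.0, 35.0, -38.1], [-35.0, 33.7, -38.6], [-20.0, 31.5, -38.4], [-5.0, 8.8, -39.0], [10.0, 39.6, -39.4], [25.0, 39.8, -39.3], [40.0, 39.8, -39.8], [55.0, 26.4, -40.3], [70.0, 34.4, -40.2]]
upper
plane n 2797 c [ 0.6033 -0.0147  0.1083] N [-0.355  0.008  0.935] pitch(deg, + = far side up) 20.8
lower
plane n 4614 c [0.5478 0.0079 0.0817] N [-0.459  0.01   0.889] pitch(deg, + = far side up) 27.3
```

>>> apply_moves([
  [-0.002, 0, -0.003],
  [-0.004, 0, -0.006],
  [-0.006, 0, -0.008],
  [-0.007, 0, -0.01],
  [-0.007, 0, -0.01],
], turn=[0, 0, 0, 0, 0], claw=[0, 0, 0, 0, 0])

```text
time_s: 19.05
eef_pos: [0.5839, 0.0236, 0.1014]
eef_rot: [0.013, 1.0, -0.0, 0.005]
force: [-6.1, 1.9, 25.8]
finger_gap: 0.031
grasp_force: 47.4
```

```bash
cat > m3.py <<'E'
from h import *
from bench import telemetry
s=telemetry.sense(); print(s["eef_pos"],s["force"])
brown("wrist",[.48,-.14,.05],[.76,.18,.27],tag="w",smin=90)
z=np.load("pics/w.npz"); W=z["W"]; q=(W-OT)@np.c_[EX,EY,EN]*1000
x,y,zz=q[...,0],q[...,1],q[...,2]
sl=-y*.24  # dividing slant line
for n,m in (("upper",(x>sl+4)&(x<39)),("lower",(x<sl-4)&(x>-39))):
    k=m&(abs(zz-37)<6)&(abs(y)<72); P=q[k]; G=np.c_[P[:,:2],np.ones(len(P))]
    r=np.ones(len(P),bool)
    for _ in range(4):
        f=np.linalg.lstsq(G[r],P[r,2],rcond=None)[0]; e=P[:,2]-G@f; r=abs(e)<1.5
    print(n,r.sum(),"tilt vs tray deg x,y",np.degrees(f[:2]).round(2),"z at centre(+-19)",(f[2]+f[0]*(19 if n=="upper" else -19)).round(2))
E
python3 m3.py
```

```text
[0.58388492 0.0236058  0.10137538] [-6.13741268  1.85642814 25.79831303]
upper 7473 tilt vs tray deg x,y [-0.19 -0.14] z at centre(+-19) 36.12
lower 12492 tilt vs tray deg x,y [ 0.15 -0.08] z at centre(+-19) 36.12
```

Both wedges are flat, with tilt under 0.2° and upper faces at 36.1 mm. Release and rise.

>>> apply_moves([
  [0, 0, 0.003],
  [0, 0, 0.003],
  [0, 0, 0.003],
  [0, 0, 0.003],
  [0, 0, 0.01],
  [0, 0, 0.05],
  [0, 0, 0.1],
  [0, 0, 0.15],
], turn=[0, 0, 0, 0, 0, 0, 0, 0], claw=[0, 0.5, 0.55, 0.55, 0.55, 0.55, 0.6, 0.6])

```text
time_s: 19.77
eef_pos: [0.5787, 0.0237, 0.1846]
eef_rot: [0.013, 1.0, 0.0, -0.002]
force: [0.9, -0.1, -0.1]
finger_gap: 0.0512
grasp_force: 0.0
```

>>> apply_moves([
  [-0.05, 0, 0.05],
  [-0.1, 0, 0.1],
  [-0.15, 0, 0.1],
  [-0.2, 0, 0.1],
  [-0.2, 0, 0.1],
  [-0.2, 0, 0.1],
], turn=[0, 0, 0, 0, 0, 0], claw=[0.6, 0.6, 0.6, 0.6, 0.6, 0.6])

```text
time_s: 20.27
eef_pos: [0.4589, 0.0237, 0.245]
eef_rot: [0.014, 1.0, -0.0, 0.0]
force: [0.5, 0.6, 0.7]
finger_gap: 0.0514
grasp_force: 0.0
```

```bash
python3 m3.py
python3 - <<'E'
from h import *
p,d=eyes.snapshot("side"); a=cv2.resize(p[150:250,240:400],(640,400),interpolation=cv2.INTER_CUBIC)
W=world(p,d,eyes.camera_params("side")); q=(W-OT)@np.c_[EX,EY,EN]*1000
w=np.load("pics/w.npz")["p"]; b=cv2.resize(w[:,:],(320,200)); a=np.vstack([a,np.hstack([b,cv2.resize(p,(320,200))])])[:600]
cv2.imwrite("pics/end.png",a[:,:,::-1])
E
```

```text
[0.45894224 0.02370159 0.24503993] [0.45794274 0.55257096 0.74689248]
upper 2425 tilt vs tray deg x,y [-0.09 -0.07] z at centre(+-19) 36.08
lower 2041 tilt vs tray deg x,y [ 0.03 -0.1 ] z at centre(+-19) 36.1
```

View pics/end.png

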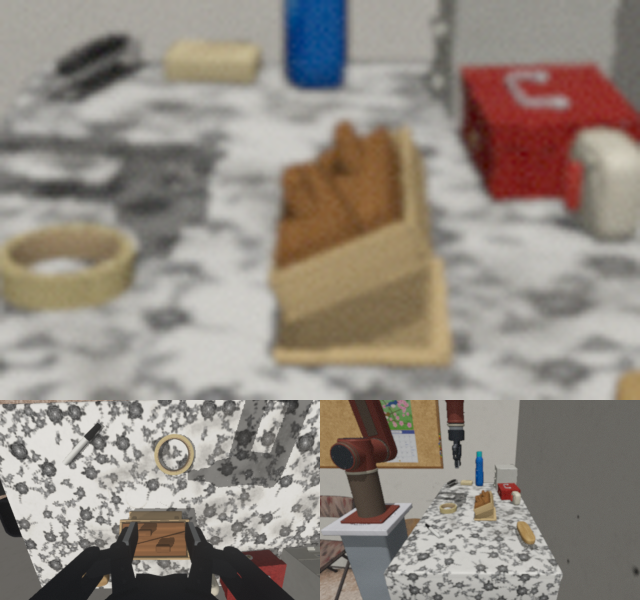

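The picture shows both wedges packed flat in the tray at (340,200), ribs up, with the tape and brush where they were and the gripper clear.

```bash
python3 -c "
from bench import workorder
print(workorder.sign_off())"
```

```text
the job is handed in; nothing more can be done
None
```

Both wedges are packed head to tail and flat in the tray (tilt within about 0.1° of its floor), the tape and brush were not moved, and the job was handed in with about 20 s on the robot's clock.

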